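Make up two sampling kits from the stock

ROBOT

A 6-joint arm with a two-finger parallel gripper is mounted at the origin on a cart in front of the work surface, level with it; the furniture and walls round the work are solid. World frame = base frame: x ahead of the robot, y to its left, z up, the work surface at z = 0. Lengths are in m, angles in rad, forces in N, time in s.
With the tool pointing down it reaches from about 0.3 to 0.875 m from the base axis. Payload 6.4 kg.
Tool frame: the origin (TCP) lies at the very end of the fingers, on their centre line; the grasp point (between the pads) lies 19 mm behind it; z points along the fingers, y is the line along which they close (so a half turn about z gives the same grasp; the last joint's range is limited). The gripper opens to 85 mm and grips with 20 to 120 N. Pads are 22 mm wide; open, the fingers measure 114 mm over their backs; the gripper's body (76 mm by 85 mm) begins 54 mm behind the grasp point. The pads swing forward as they close: fully open they stand 13 mm farther back than shut.
Start: joints at [-1.509, 0.181, 1.607, -0, 1.354, -0.206], TCP at [0.152, -0.555, 0.231] pointing down, gripper open.
Joint ranges: [-2.99, 2.99], [-0.89, 2.07], [0.3, 2.58], [-1.14, 4.28], [0, 2.63], [-3.12, 3.12]. Speed limits (rad/s): [2.57, 2.57, 3.01, 3.14, 3.14, 3.14].

INTERFACE

Orientations are given as a unit quaternion [w, x, y, z].
In Python, from bench import * gives the robot as it stands. The module is installed in compiled form; this text tells all that it offers.
- The arm moves only by the tool arm_command, never from a script. Its arguments are lists of equal length, an entry for each row: "dp": the shift along the tool's x, y, z in units of 0.25 m (1.0 is 0.25 m), a list of three; "turn": the turn, a rotation vector about the tool's x, y, z in units of 30 degrees (1.0 is 30 degrees), a list of three; "jaw": the opening, from 0 (shut) to 1 (fully open). A call has 1 to 5 rows; each row is the pose to reach, as a shift and turn from the pose commanded when the call began, along the tool's axes at that moment; what a row does not reach only later rows make up. A row lasts 1/8 s, in which the tool goes at most 62.5 mm and 10.7 degrees, less where a joint would pass 70% of its speed; a pose out of reach is approached as far as the arm can. A call with a number of a shift or a turn outside -1 to 1 is refused whole. A call with a gripper value outside its range is refused whole. The fingers move at their own pace and stop on an object; the grip force is fixed at half the most. Time passes only in rows, so rows that repeat a pose let the fingers close. It gives the time, the measured TCP pose, the force, the opening and the grip force at its end, in the units of the state.
- get_obs(): the state, without advancing time (a new reading comes with each control period).
- camera(name): name is "side" or "top" or "wrist"; returns the picture (384x512x3 uint8, blue, green, red); there is no depth.
- get_calibration(name): a dict with "camera_matrix" (3x3 intrinsics, pixels), "k1" (the pictures are not rectified: a ray, as slopes to the right and down, at radius r is drawn at 1 + k1 r^2 times it, then the intrinsics apply), "R" (3x3) and "t" (3): a world point X has camera coordinates R X + t; the wrist camera has in their place "mount" (4x4, takes a point from camera to tool coordinates, whose origin is the TCP and whose axes are the flange's). Camera axes: x right, y down, z forward; pixel columns grow to the right and rows downward; lengths in m; the calibration is good to about 2 mm. A picture is of the moment at which its call begins: read the wrist's pose just before it. get_calibration takes no time and is no camera call.
- hand_in(): hands the job in; it is judged then, once.
The state is a dict: "time_s": time; "q": joint angles; "dq": joint speeds; "joint_efforts": joint torques, N m; "eef_pos": TCP position; "eef_rot": TCP orientation; "wrist_force": force on the tool from outside, world axes, zero at the start; "torque": the same for the moment, N m; "opening": opening from 0.0 (shut) to 1.0 (fully open); "grasp_force": force on a finger pad.
Only numpy, scipy, OpenCV 4.12 (cv2) and the standard library are available. Lean on these libraries where they do the work, as an engineer would, in place of code of your own. Each camera call takes 0.05 s, during which the arm holds its last target. There are 200 camera calls.

TASK

Make up the two sampling kits from the stock on the bench: the blue tray gets the white-capped jar, the brown vial and the petri dish filled with tan medium; the yellow tray gets the blue-capped jar and the black-capped jar. Each thing stands upright, flat on the floor of a cell of its own (any cell of its tray will do). Leave the empty petri dish and the timer where they are.

Things in the scene. Friction and masses are not known exactly. Their poses are not given: they have to be found in the camera images.
- blue_tray: Blue low tray with three cells, 88 x 256 x 10 mm. Cell centres at x = 0, y = -84, 0 and +84 mm. Cells 80 x 80 mm inside, row along the tray's y axis; cell floor 4 mm and wall tops 10 mm above the underside, walls 4 mm thick. Fixed. Origin: centre of the underside; x points away from the robot (small yaw), z up. Behind the row of stock, left or right of the other tray.
- yellow_tray: Yellow low tray with two cells, 88 x 172 x 10 mm. Cell centres at x = 0, y = -42 and +42 mm. Cells 80 x 80 mm inside, row along the tray's y axis; cell floor 4 mm and wall tops 10 mm above the underside, walls 4 mm thick. Fixed. Origin: centre of the underside; x points away from the robot (small yaw), z up. Behind the row of stock, left or right of the other tray.
- white_jar: Small white plastic jar with a white ribbed cap, round, 45 mm across, 54 mm high (body 42 mm across up to 40 mm, cap 44 mm above that). Origin: centre of its underside; z up. It stands loose and upright in the row of stock on the fixed pale green bench mat, 2 mm thick, nearest the robot.
- blue_jar: Small white plastic jar with a blue ribbed cap, round, 45 mm across, 54 mm high (body 42 mm across up to 40 mm, cap 44 mm above that). Origin: centre of its underside; z up. It stands loose and upright in the row of stock on the fixed pale green bench mat, 2 mm thick, nearest the robot.
- black_jar: Larger white plastic jar with a black ribbed cap, round, 53 mm across, 66 mm high. Origin: centre of its underside; z up. It stands loose and upright in the row of stock on the fixed pale green bench mat, 2 mm thick, nearest the robot.
- vial: Slim brown glass vial with a black cap, round, 18 mm across, 57 mm high (cap: the top 11 mm, 16 mm across). Origin: centre of its underside; z up. It stands loose and upright in the row of stock on the fixed pale green bench mat, 2 mm thick, nearest the robot.
- filled_dish: Round flat petri dish filled with tan culture medium, 61 mm across, 16 mm high, rigid; the fingers close on it at about 54 mm. Origin: centre of its underside; z up. It stands loose and upright in the row of stock on the fixed pale green bench mat, 2 mm thick, nearest the robot.
- empty_dish: Round flat petri dish, empty (seen from above a whitish ring with the mat showing inside), 61 mm across, 16 mm high: spare, belongs to no kit. Origin: centre of its underside; z up. It stands loose and upright in the row of stock on the fixed pale green bench mat, 2 mm thick, nearest the robot.
- timer: Flat whitish lab timer with red, green and dark buttons, 67 x 67 x 18 mm: belongs to no kit. Origin: centre of its underside; z up. It stands loose and upright in the row of stock on the fixed pale green bench mat, 2 mm thick, nearest the robot.
Not all that is in view belongs to the job. What is shaped like the white_jar but pink or turquoise is not meant. What is shaped like the blue_jar but purple is not meant.

How it is judged:
By the outcome, as a careful person would: the job done as asked, in the order asked, and still so for the second after the job is handed in, with the robot touching nothing.
It also fails if it takes over 112 s, if anything falls off the work surface, if the arm or the gripper's body presses on something with over 40 N, if the wrist force passes 120 N, or if a joint passes its speed limit or range.

## Working session

There is one attempt and no reset: what is moved stays moved. The work goes in short steps, Python scripts to look and compute and a tool call to move; the robot and the scene stay as the last step left them, time stands still between calls to the robot, and variables do not carry over. Pictures are saved under pics/ and viewed, at most 14 in all, crops included, and the job is handed in when it is done.

Besides the shell and the picture viewer there is one more tool, called after "Request:" by a JSON object that holds its "op" and its "data". arm_command: Moves the arm, as the interface text tells. Its arguments: {"type":"object","properties":{"dp":{"type":"array"},"turn":{"type":"array"},"jaw":{"type":"array"}},"required":["dp","turn","jaw"]}

```bash
mkdir -p pics; python3 - <<'E'
from bench import *
import cv2
o=get_obs();print(o)
for n in("top","side"):
    im=camera(n);cv2.imwrite(f"pics/{n}0.png",im)
for n in("top","side","wrist"): print(n,get_calibration(n))
E
```

```text
{'time_s': 0.0, 'q': array([-1.50929332e+00,  1.81531404e-01,  1.60802824e+00,  8.06459433e-06,
        1.35382015e+00, -2.06302292e-01]), 'dq': array([-1.53727123e-03, -5.30250001e-04, -2.66648232e-04,  9.68577498e-05,
       -1.27090518e-04,  4.93331153e-04]), 'joint_efforts': array([-3.28757123e-04, -4.44872940e+01, -3.51339376e+01, -3.40917186e-04,
        9.09320806e-03,  9.37239832e-06]), 'eef_pos': array([ 0.15213641, -0.5539196 ,  0.23037981]), 'eef_rot': array([-8.90944078e-04,  9.91048148e-01,  1.33501947e-01,  6.85642877e-05]), 'wrist_force': array([-0.25522836,  0.28997806,  0.72617059]), 'torque': array([ 0.03788914,  0.00149916, -0.02916777]), 'grasp_force': 0.0, 'opening': 0.9989470036260699}
top {'camera_matrix': array([[417.55634546,   0.        , 257.30032172],
       [  0.        , 417.55634546, 186.54053521],
       [  0.        ,   0.        ,   1.        ]]), 'k1': -0.03623560602818837, 'R': array([[-0.02892184, -0.99957405, -0.00390519],
       [-0.99600785,  0.02914828, -0.08437259],
       [ 0.08445048,  0.00144939, -0.99642662]]), 't': array([-0.0019925 ,  0
[... 293 characters left out ...]
-0.00855521, -0.4251401 , -0.90508712],
       [ 0.04587998,  0.90400017, -0.42506321]]), 't': array([-0.42676349,  0.01500325,  1.09543984])}
wrist {'camera_matrix': array([[265.44176534,   0.        , 252.47846072],
       [  0.        , 265.44176534, 192.08160234],
       [  0.        ,   0.        ,   1.        ]]), 'k1': -0.06383674470784532, 'mount': array([[ 4.47492596e-04, -9.59253174e-01, -2.82547602e-01,
         7.26934874e-02],
       [ 9.99999650e-01,  2.29374572e-04,  8.05047189e-04,
        -1.41792645e-04],
       [-7.07434836e-04, -2.82547863e-01,  9.59252941e-01,
        -1.42413822e-01],
       [ 0.00000000e+00,  0.00000000e+00,  0.00000000e+00,
         1.00000000e+00]])}
```

View pics/top0.png

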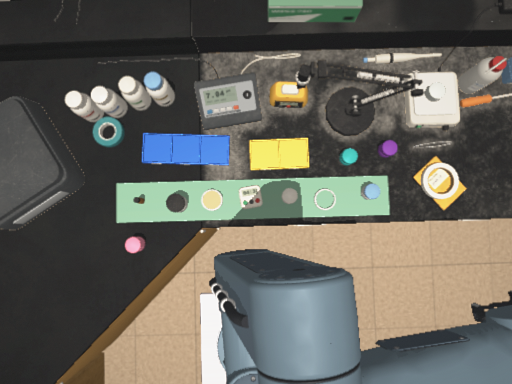

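View pics/side0.png

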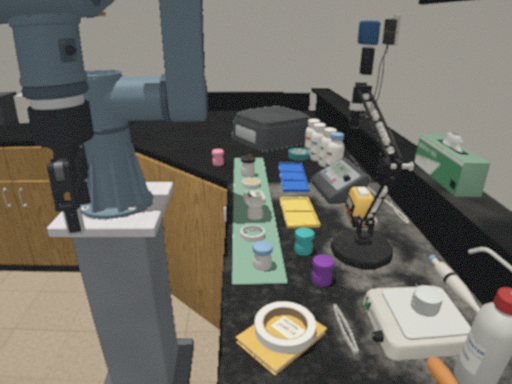

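The top picture shows the mat row from left to right: vial (139,199), black jar (177,201), filled dish (212,200), timer (250,196), white jar (290,196, in shadow), empty dish (325,199) and blue jar (371,190). The blue tray is at (187,149) and the yellow tray at (279,154). The side view agrees, and the lamp stands behind the trays.

```bash
cat > h.py <<'E'
import numpy as np, cv2
from bench import *
def ray(n,uv,o=None):
    c=get_calibration(n);K=c["camera_matrix"]
    d=np.array([(uv[0]-K[0,2])/K[0,0],(uv[1]-K[1,2])/K[1,1]]);s=d.copy()
    for _ in range(10): s=d/(1+c["k1"]*(s@s))
    v=np.array([s[0],s[1],1.])
    if n!="wrist": return -c["R"].T@c["t"],c["R"].T@v
    from scipy.spatial.transform import Rotation as Ro
    q=o["eef_rot"];R=Ro.from_quat([q[1],q[2],q[3],q[0]]).as_matrix();M=c["mount"]
    return o["eef_pos"]+R@M[:3,3],R@M[:3,:3]@v
def onplane(n,uv,z,o=None):
    p,d=ray(n,uv,o);return p+d*(z-p[2])/d[2]
E
python3 - <<'E'
from h import *
im=cv2.imread("pics/top0.png");hsv=cv2.cvtColor(im,cv2.COLOR_BGR2HSV)
print("cam",ray("top",(0,0))[0])
print("mat hsv",hsv[210,150],hsv[205,270],hsv[190,345])
def comps(m,off=(0,0),mn=15):
    n,l,s,c=cv2.connectedComponentsWithStats(m.astype(np.uint8))
    return [(s[i],c[i]) for i in range(1,n) if s[i][4]>=mn]
H,S,V=[hsv[...,i].astype(int) for i in range(3)]
for nm,m in(("blue",(abs(H-110)<12)&(S>150)),("yel",(abs(H-25)<6)&(S>140))):
    m=m.copy();m[:130]=0;m[175:]=0;m[:,320:]=0
    cs=cv2.findContours(m.astype(np.uint8),cv2.RETR_EXTERNAL,cv2.CHAIN_APPROX_NONE)[0]
    pts=np.vstack([c for c in cs if len(c)>20]);W=np.array([onplane("top",p[0],.01)[:2] for p in pts],np.float32)
    print(nm,cv2.minAreaRect(W))
green=(abs(H-72)<12)&(S>55)
m=~green;m[:180]=0;m[221:]=0;m[:,:119]=0;m[:,386:]=0
for s,c in comps(m): print(s,c.round(1),onplane("top",c,.018).round(3),onplane("top",c,.056).round(3))
cr=cv2.resize(im[170:230,110:250],None,fx=5.7,fy=5.7,interpolation=cv2.INTER_CUBIC)
cr2=cv2.resize(im[170:230,250:390],None,fx=5.7,fy=5.7,interpolation=cv2.INTER_CUBIC)
cv2.imwrite("pics/crop.png",cv2.resize(np.vstack([cr,cr2]),(798,684))[:600])
cv2.imwrite("pics/crop.png",np.vstack([cr,cr2])[:600] if cr.shape[0]*2<=600 else cv2.resize(np.vstack([cr,cr2]),(700,600)))
E
```

```text
cam [ 0.35315732 -0.01698643  1.2221504 ]
mat hsv [ 66  52 215] [ 68  51 115] [ 65  51 214]
blue ((0.5739042162895203, 0.19428490102291107), (0.2552957832813263, 0.08966860175132751), 86.74478912353516)
yel ((0.5513993501663208, -0.08099544048309326), (0.09030354768037796, 0.1740274280309677), 1.2201820611953735)
[  119   180   267    41 10805] [252.2 200.2] [0.416 0.001 0.018] [0.414 0.    0.056]
```

View pics/crop.png

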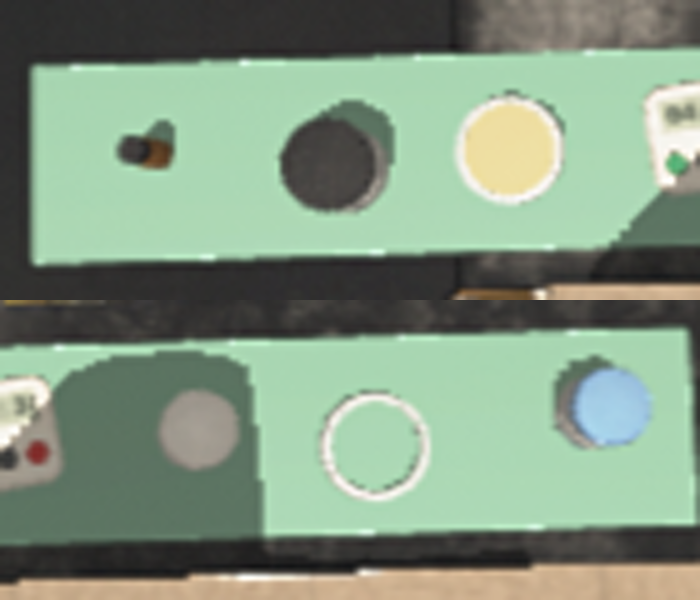

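The 5x crop shows the cap centres at about: vial (136,199.6), black (175.6,202.6), tan dish (211.8,199.4), white (289.4,195.6) and blue (372.2,191). I'll refine these with local masks and cross-check the heights against the side view.

```bash
python3 - <<'E'
from h import *
im=cv2.imread("pics/top0.png");hsv=cv2.cvtColor(im,cv2.COLOR_BGR2HSV)
H,S,V=[hsv[...,i].astype(int) for i in range(3)]
T={"vial":((136,199.6),5,(V<90)&(S<90),.059),"black":((175.6,202.6),13,(V<90)&(S<70),.068),
"dish":((211.8,199.4),13,(H<32)&(S>50),.018),"white":((289.4,195.6),13,(S<35)&(V>110),.056),"blue":((372.2,191),12,(abs(H-106)<12)&(S>70),.056)}
for k,((u,v),r,m,z) in T.items():
    yy,xx=np.mgrid[:384,:512];mm=m&((xx-u)**2+(yy-v)**2<(r)**2)
    cs=cv2.findContours(mm.astype(np.uint8),cv2.RETR_EXTERNAL,cv2.CHAIN_APPROX_NONE)[0]
    c=max(cs,key=cv2.contourArea);(cu,cv_),rad=cv2.minEnclosingCircle(c)
    M=np.argwhere(mm).mean(0)[::-1]
    p,d=ray("top",M);dep=(p[2]-z)
    print(k,(round(cu,1),round(cv_,1)),M.round(1),"dia mm",round(2*np.sqrt(mm.sum()/np.pi)/417.6*dep*1000,1),onplane("top",M,z).round(4))
E
```

```text
vial (136.5, 199.8) [136.6 199.7] dia mm 14.7 [0.4246 0.3236 0.059 ]
black (175.2, 202.2) [175.4 202.3] dia mm 50.6 [0.4139 0.2129 0.068 ]
dish (211.4, 199.4) [211.4 199.5] dia mm 52.1 [0.4215 0.1183 0.018 ]
white (289.0, 195.5) [289.2 195.6] dia mm 46.6 [ 0.424  -0.1036  0.056 ]
blue (371.8, 190.8) [371.7 190.8] dia mm 41.9 [ 0.4305 -0.3358  0.056 ]
```

Request:
{"op": "arm_command", "data": {"dp": [[0,0,0],[0,0,0],[0,0,0]], "turn": [[0,0,-0.3],[0,0,-0.6],[0,0,-1]], "jaw": [1,1,1]}}

```text
time_s: 0.48
eef_pos: [0.1522, -0.5542, 0.2307]
eef_rot: [-0.001, 0.926, 0.378, 0.0]
wrist_force: [0.9, 0.2, -0.4]
opening: 1.0
grasp_force: 0.0
```

```bash
cat >> h.py <<'E'
def go(x,y,z,psi=None):
    o=get_obs();q=o["eef_rot"];from scipy.spatial.transform import Rotation as Ro
    R=Ro.from_quat([q[1],q[2],q[3],q[0]]);p=R.as_matrix()
    G=p if psi is None else np.column_stack([[np.cos(psi),np.sin(psi),0],[np.sin(psi),-np.cos(psi),0],[0,0,-1]])
    print("psi",np.degrees(np.arctan2(p[1,0],p[0,0])).round(1),"dp",((p.T@(np.array([x,y,z])-o["eef_pos"]))/.25).round(3),"turn",np.degrees(Ro.from_matrix(p.T@G).as_rotvec()/30).round(3),"pos",o["eef_pos"].round(4))
E
python3 -c "
from h import *
go(.424,-.1036,.18,np.pi/2)"
```

```text
psi 44.4 dp [ 2.038 -0.526  0.205] turn [-1.000e-03 -2.000e-03 -1.519e+00] pos [ 0.1522 -0.5542  0.2307]
```

Request:
{"op": "arm_command", "data": {"dp": [[0.25,-0.06,0],[0.45,-0.12,0],[0.65,-0.17,0],[0.85,-0.22,0],[1,-0.26,0]], "turn": [[0,0,-0.2],[0,0,-0.4],[0,0,-0.6],[0,0,-0.8],[0,0,-1]], "jaw": [1,1,1,1,1]}}

```text
time_s: 1.1
eef_pos: [0.2872, -0.3318, 0.231]
eef_rot: [-0.0, 0.797, 0.604, 0.0]
wrist_force: [0.6, 0.2, 1.2]
opening: 1.0
grasp_force: 0.0
```

```bash
python3 -c "
from h import *
go(.424,-.1036,.18,np.pi/2)"
```

```text
psi 74.3 dp [1.027 0.28  0.204] turn [-0.    -0.001 -0.523] pos [ 0.2872 -0.3318  0.231 ]
```

Request:
{"op": "arm_command", "data": {"dp": [[0.25,0.07,0.05],[0.5,0.14,0.1],[0.75,0.2,0.15],[1,0.27,0.2],[1,0.27,0.2]], "turn": [[0,0,-0.15],[0,0,-0.3],[0,0,-0.52],[0,0,-0.52],[0,0,-0.52]], "jaw": [1,1,1,1,1]}}

```text
time_s: 1.72
eef_pos: [0.4202, -0.1084, 0.1802]
eef_rot: [-0.001, 0.707, 0.707, 0.0]
wrist_force: [0.1, -0.9, 0.0]
opening: 1.0
grasp_force: 0.0
```

```bash
python3 -c "
from h import *
o=get_obs();im=camera('wrist');cv2.imwrite('pics/w1.png',im)
go(.424,-.1036,.026,np.pi/2)"
```

```text
psi 89.9 dp [0.02  0.015 0.617] turn [-0.002 -0.003 -0.003] pos [ 0.4204 -0.109   0.1803]
```

View pics/w1.png

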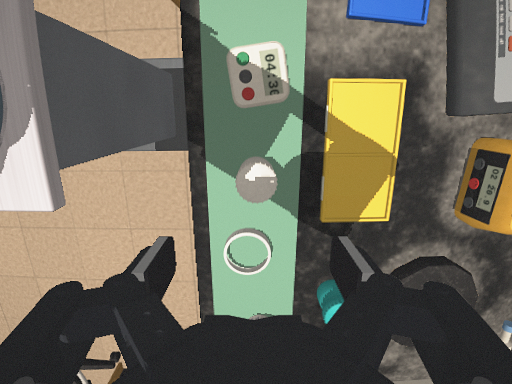

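The wrist view shows the white jar cap at about (257,179), the empty dish at (247,252), the timer at (260,75) and the yellow tray at (365,150). I'll check them by casting rays.

```bash
python3 -c "
from h import *
o=get_obs()
print(onplane('wrist',(257,178),.056,o),onplane('wrist',(247.5,252),.018,o))
for p in((329,79),(406,80),(389,221),(321,220)):print(onplane('wrist',p,.01,o).round(3))
im=cv2.imread('pics/w1.png')[150:210,220:300];cv2.imwrite('pics/w1c.png',cv2.resize(im,None,fx=6,fy=6))
print(onplane('top',(325-.2,199),.018))"
```

```text
[ 0.42575927 -0.10018074  0.056     ] [ 0.414551   -0.20685158  0.018     ]
[0.506 0.002 0.01 ]
[0.594 0.003 0.01 ]
[ 0.598 -0.168  0.01 ]
[ 0.508 -0.166  0.01 ]
[ 0.41341612 -0.2090377   0.018     ]
```

View pics/w1c.png

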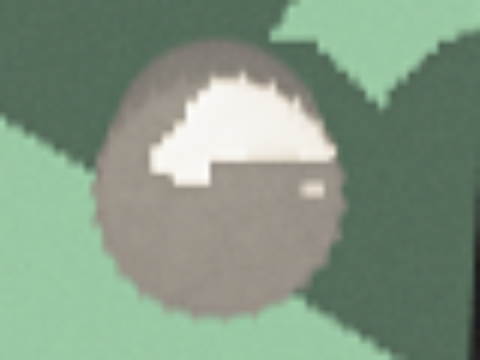

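Cap circle centre is about (256.3,182), which gives (0.425,-0.104). That agrees with the top view, so I'll descend and grip.

Request:
{"op": "arm_command", "data": {"dp": [[0.02,0.017,0.2],[0.02,0.017,0.4],[0.02,0.017,0.55],[0.02,0.017,0.617],[0.02,0.017,0.617]], "turn": [[0,0,0],[0,0,0],[0,0,0],[0,0,0],[0,0,0]], "jaw": [1,1,1,1,1]}}

```text
time_s: 2.4
eef_pos: [0.4228, -0.1077, 0.026]
eef_rot: [-0.002, 0.71, 0.705, -0.001]
wrist_force: [0.4, -0.1, -0.1]
opening: 0.999
grasp_force: 0.0
```

Request:
{"op": "arm_command", "data": {"dp": [[0,0,0],[0,0,0],[0,0,0],[0,0,0],[0,0,0]], "turn": [[0,0,0],[0,0,0],[0,0,0],[0,0,0],[0,0,0]], "jaw": [0.35,0.35,0.35,0.35,0.35]}}

```text
time_s: 3.02
eef_pos: [0.4251, -0.1076, 0.0284]
eef_rot: [0.001, 0.709, 0.705, 0.0]
wrist_force: [-3.1, -0.5, 6.5]
opening: 0.498
grasp_force: 59.8
```

Request:
{"op": "arm_command", "data": {"dp": [[0,0,-0.2],[0,0,-0.4],[0.15,0.1,-0.45],[0.35,0.22,-0.45],[0.55,0.35,-0.45]], "turn": [[0,0,0],[0,0,0],[0,0,0],[0,0,0],[0,0,0]], "jaw": [0.35,0.35,0.35,0.35,0.35]}}

```text
time_s: 3.65
eef_pos: [0.5138, 0.0313, 0.1409]
eef_rot: [0.001, 0.709, 0.705, 0.001]
wrist_force: [-0.5, -1.2, -0.4]
opening: 0.492
grasp_force: 61.0
```

Request:
{"op": "arm_command", "data": {"dp": [[0.16,0.11,0],[0.31,0.22,0],[0.31,0.22,0],[0.31,0.22,0]], "turn": [[0,0,0],[0,0,0],[0,0,0],[0,0,0]], "jaw": [0.35,0.35,0.35,0.35]}}

```text
time_s: 4.15
eef_pos: [0.5674, 0.1071, 0.1395]
eef_rot: [-0.0, 0.709, 0.705, -0.0]
wrist_force: [0.8, -0.7, -0.5]
opening: 0.497
grasp_force: 61.1
```

```bash
python3 -c "
from h import *
print(get_obs()['opening'],get_obs()['wrist_force'])
go(.569,.108,.032,np.pi/2)"
```

```text
0.49736320981786447 [ 0.75754995 -0.71428643 -0.47760868]
psi 89.7 dp [0.004 0.007 0.43 ] turn [-0.001  0.001 -0.009] pos [0.5674 0.1071 0.1395]
```

Request:
{"op": "arm_command", "data": {"dp": [[0,0.005,0.2],[0,0.005,0.38],[0,0.005,0.43],[0,0.005,0.433],[0,0.005,0.433]], "turn": [[0,0,0],[0,0,0],[0,0,0],[0,0,0],[0,0,0]], "jaw": [0.35,0.35,0.35,0.35,0.35]}}

```text
time_s: 4.78
eef_pos: [0.57, 0.1066, 0.0326]
eef_rot: [0.001, 0.709, 0.705, 0.001]
wrist_force: [-0.3, 0.2, 0.1]
opening: 0.496
grasp_force: 61.3
```

Request:
{"op": "arm_command", "data": {"dp": [[0,0,0.004],[0,0,0.004]], "turn": [[0,0,0],[0,0,0]], "jaw": [0.35,0.35]}}

```text
time_s: 5.03
eef_pos: [0.5694, 0.1071, 0.0308]
eef_rot: [0.0, 0.709, 0.705, 0.0]
wrist_force: [0.3, 0.8, -0.6]
opening: 0.497
grasp_force: 61.3
```

Request:
{"op": "arm_command", "data": {"dp": [[0,0,0.005],[0,0,0.005]], "turn": [[0,0,0],[0,0,0]], "jaw": [0.35,0.35]}}

```text
time_s: 5.28
eef_pos: [0.5695, 0.1072, 0.0304]
eef_rot: [0.0, 0.709, 0.705, 0.0]
wrist_force: [-3.6, -1.2, 10.4]
opening: 0.489
grasp_force: 62.5
```

Request:
{"op": "arm_command", "data": {"dp": [[0,0,0],[0,0,0],[0,0,0],[0,0,0]], "turn": [[0,0,0],[0,0,0],[0,0,0],[0,0,0]], "jaw": [0.8,0.8,0.8,0.8]}}

```text
time_s: 5.78
eef_pos: [0.5691, 0.1072, 0.0289]
eef_rot: [-0.0, 0.709, 0.705, -0.0]
wrist_force: [0.5, -0.8, 0.3]
opening: 0.8
grasp_force: 0.0
```

Request:
{"op": "arm_command", "data": {"dp": [[0,0,-0.15],[0,0,-0.35],[0,0,-0.5],[0,0,-0.5]], "turn": [[0,0,0],[0,0,0],[0,0,0],[0,0,0]], "jaw": [0.8,0.8,0.8,0.8]}}

```text
time_s: 6.28
eef_pos: [0.5718, 0.1072, 0.158]
eef_rot: [0.003, 0.709, 0.705, 0.003]
wrist_force: [-0.7, -0.5, 0.1]
opening: 0.802
grasp_force: 0.0
```

```bash
python3 -c "
from h import *
go(.4246,.3236,.15,np.pi/2)"
```

```text
psi 89.7 dp [ 0.862 -0.594  0.027] turn [ 0.014  0.    -0.01 ] pos [0.5718 0.1072 0.158 ]
```

Request:
{"op": "arm_command", "data": {"dp": [[0.18,-0.12,0],[0.36,-0.25,0.02],[0.55,-0.38,0.02],[0.72,-0.5,0.02],[0.86,-0.59,0.02]], "turn": [[0,0,0],[0,0,0],[0,0,0],[0,0,0],[0,0,0]], "jaw": [0.7,0.7,0.7,0.7,0.7]}}

```text
time_s: 6.9
eef_pos: [0.4206, 0.3241, 0.1476]
eef_rot: [-0.0, 0.709, 0.705, -0.001]
wrist_force: [-0.0, 0.7, -0.3]
opening: 0.7
grasp_force: 0.0
```

Request:
{"op": "arm_command", "data": {"dp": [[0,0,0],[0,0,0]], "turn": [[0,0,0],[0,0,0]], "jaw": [0.7,0.7]}}

```text
time_s: 7.15
eef_pos: [0.4225, 0.3226, 0.1481]
eef_rot: [-0.0, 0.709, 0.705, -0.001]
wrist_force: [1.0, -0.3, -0.1]
opening: 0.698
grasp_force: 0.0
```

```bash
python3 -c "
from h import *
o=get_obs();im=camera('wrist');cv2.imwrite('pics/w2.png',im)
go(.4246,.3236,.014,np.pi/2)"
```

```text
psi 89.7 dp [0.006 0.007 0.537] turn [-0.002  0.002 -0.011] pos [0.423  0.3222 0.1483]
```

View pics/w2.png

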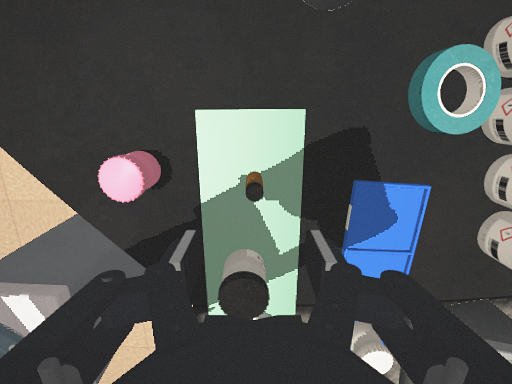

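The vial cap is at (255,193), midway between the fingers. The black jar is at (244,295). The white jar shows at the bottom right in the tray cell.

```bash
python3 -c "
from h import *
o=get_obs();print(onplane('wrist',(255,193),.059,o).round(4),onplane('wrist',(244,297),.068,o).round(4))
for p in ((354,182),(431,186),(345,247)):print(onplane('wrist',p,.01,o).round(4))"
```

```text
[0.4261 0.325  0.059 ] [0.4147 0.2189 0.068 ]
[0.5355 0.3223 0.01  ]
[0.6255 0.3174 0.01  ]
[0.5333 0.2427 0.01  ]
```

Request:
{"op": "arm_command", "data": {"dp": [[0,0.005,0.2],[0,0.005,0.38],[0,0.005,0.5],[0,0.005,0.535],[0,0.005,0.535]], "turn": [[0,0,0],[0,0,0],[0,0,0],[0,0,0],[0,0,0]], "jaw": [0.7,0.7,0.7,0.7,0.7]}}

```text
time_s: 7.82
eef_pos: [0.4246, 0.3224, 0.0153]
eef_rot: [-0.0, 0.709, 0.705, -0.0]
wrist_force: [0.0, 0.5, 1.1]
opening: 0.701
grasp_force: 0.0
```

Request:
{"op": "arm_command", "data": {"dp": [[0,0,0],[0,0,0],[0,0,0],[0,0,0],[0,0,0]], "turn": [[0,0,0],[0,0,0],[0,0,0],[0,0,0],[0,0,0]], "jaw": [0.08,0.08,0.08,0.08,0.08]}}

```text
time_s: 8.45
eef_pos: [0.425, 0.3235, 0.0166]
eef_rot: [0.0, 0.709, 0.705, 0.001]
wrist_force: [-1.7, -0.1, 6.5]
opening: 0.189
grasp_force: 58.5
```

Request:
{"op": "arm_command", "data": {"dp": [[0,0,-0.2],[0,0,-0.4],[-0.06,0.2,-0.4],[-0.12,0.4,-0.4],[-0.18,0.615,-0.4]], "turn": [[0,0,0],[0,0,0],[0,0,0],[0,0,0],[0,0,0]], "jaw": [0.08,0.08,0.08,0.08,0.08]}}

```text
time_s: 9.07
eef_pos: [0.579, 0.277, 0.1161]
eef_rot: [0.0, 0.709, 0.705, 0.001]
wrist_force: [0.3, -0.3, -0.0]
opening: 0.186
grasp_force: 58.6
```

Request:
{"op": "arm_command", "data": {"dp": [[0,0,0],[0,0,0]], "turn": [[0,0,0],[0,0,0]], "jaw": [0.08,0.08]}}

```text
time_s: 9.32
eef_pos: [0.5769, 0.2771, 0.1149]
eef_rot: [-0.0, 0.709, 0.705, -0.001]
wrist_force: [-0.7, -0.7, -0.4]
opening: 0.189
grasp_force: 58.7
```

```bash
python3 -c "
from h import *
go(.579,.278,.0186,np.pi/2)"
```

```text
psi 89.7 dp [0.004 0.009 0.385] turn [-0.003  0.    -0.011] pos [0.5769 0.2771 0.1149]
```

Request:
{"op": "arm_command", "data": {"dp": [[0,0.005,0.2],[0,0.005,0.33],[0,0.005,0.383],[0,0.005,0.383],[0,0.005,0.383]], "turn": [[0,0,0],[0,0,0],[0,0,0],[0,0,0],[0,0,0]], "jaw": [0.08,0.08,0.08,0.08,0.08]}}

```text
time_s: 9.95
eef_pos: [0.579, 0.2779, 0.0207]
eef_rot: [0.0, 0.709, 0.705, 0.001]
wrist_force: [-0.1, 0.7, 0.2]
opening: 0.187
grasp_force: 58.7
```

Request:
{"op": "arm_command", "data": {"dp": [[0,0,0.004],[0,0,0.004]], "turn": [[0,0,0],[0,0,0]], "jaw": [0.08,0.08]}}

```text
time_s: 10.2
eef_pos: [0.5789, 0.2773, 0.0188]
eef_rot: [0.0, 0.709, 0.705, 0.0]
wrist_force: [-0.7, 0.7, 0.7]
opening: 0.188
grasp_force: 58.7
```

Request:
{"op": "arm_command", "data": {"dp": [[0,0,0.004],[0,0,0.004]], "turn": [[0,0,0],[0,0,0]], "jaw": [0.08,0.08]}}

```text
time_s: 10.45
eef_pos: [0.579, 0.2773, 0.0187]
eef_rot: [0.0, 0.709, 0.705, 0.0]
wrist_force: [-3.8, -0.6, 7.3]
opening: 0.189
grasp_force: 59.5
```

Request:
{"op": "arm_command", "data": {"dp": [[0,0,0],[0,0,0],[0,0,0],[0,0,0]], "turn": [[0,0,0],[0,0,0],[0,0,0],[0,0,0]], "jaw": [0.25,0.35,0.6,0.6]}}

```text
time_s: 10.95
eef_pos: [0.5788, 0.2771, 0.0174]
eef_rot: [-0.0, 0.709, 0.705, -0.0]
wrist_force: [-0.3, -0.0, 0.7]
opening: 0.599
grasp_force: 0.0
```

Request:
{"op": "arm_command", "data": {"dp": [[0,0,-0.15],[0,0,-0.35],[0,0,-0.5],[0,0,-0.5]], "turn": [[0,0,0],[0,0,0],[0,0,0],[0,0,0]], "jaw": [0.6,0.8,1,1]}}

```text
time_s: 11.45
eef_pos: [0.5815, 0.2779, 0.147]
eef_rot: [0.002, 0.709, 0.705, 0.003]
wrist_force: [-0.5, -0.5, 0.0]
opening: 0.991
grasp_force: 0.0
```

```bash
python3 -c "
from h import *
go(.4215,.1183,.15,np.pi/2)"
```

```text
psi 89.7 dp [-0.642 -0.636 -0.018] turn [ 0.014 -0.004 -0.01 ] pos [0.5815 0.2779 0.147 ]
```

Request:
{"op": "arm_command", "data": {"dp": [[-0.13,-0.13,0],[-0.26,-0.26,0],[-0.4,-0.4,0],[-0.53,-0.53,0],[-0.64,-0.635,0]], "turn": [[0,0,0],[0,0,0],[0,0,0],[0,0,0],[0,0,0]], "jaw": [1,1,1,1,1]}}

```text
time_s: 12.08
eef_pos: [0.417, 0.1171, 0.1412]
eef_rot: [-0.001, 0.709, 0.705, -0.001]
wrist_force: [0.3, 0.0, -0.3]
opening: 0.999
grasp_force: 0.0
```

Request:
{"op": "arm_command", "data": {"dp": [[0,0,0],[0,0,0]], "turn": [[0,0,0],[0,0,0]], "jaw": [1,1]}}

```text
time_s: 12.32
eef_pos: [0.4195, 0.1181, 0.1422]
eef_rot: [-0.0, 0.709, 0.705, 0.0]
wrist_force: [-0.1, 0.0, 0.2]
opening: 1.001
grasp_force: 0.0
```

```bash
python3 -c "
from h import *
o=get_obs();im=camera('wrist');cv2.imwrite('pics/w3.png',im)
hsv=cv2.cvtColor(im,cv2.COLOR_BGR2HSV).astype(int)
m=(abs(hsv[...,0]-24)<9)&(hsv[...,1]>60);m[:100]=0;m[:,:195]=0;m[:,310:]=0
n,l,s,c=cv2.connectedComponentsWithStats(m.astype(np.uint8))
for i in range(1,n):
  if s[i][4]>150: print(s[i],c[i],onplane('wrist',c[i],.018,o).round(4))
go(.4215,.1183,.0045,np.pi/2)"
```

```text
[ 228  162   51   49 1969] [253.09700356 185.83494159] [0.421  0.1184 0.018 ]
psi 89.7 dp [-0.     0.007  0.551] turn [ 0.   -0.   -0.01] pos [0.4198 0.1183 0.1424]
```

View pics/w3.png

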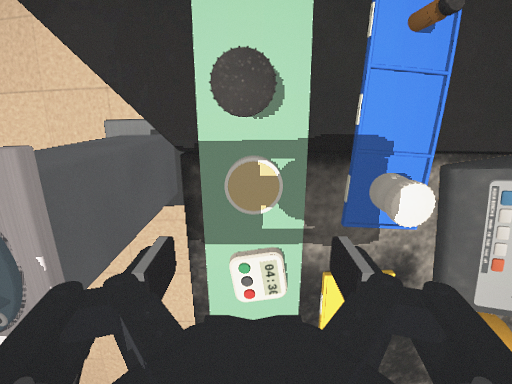

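The tan dish centre at (253,186) gives (0.421,0.118), which matches the top view. The vial at (430,15) and the white jar at (400,200) stand upright in separate blue cells.

Request:
{"op": "arm_command", "data": {"dp": [[0,0.006,0.2],[0,0.006,0.38],[0,0.006,0.5],[0,0.006,0.545],[0,0.006,0.548]], "turn": [[0,0,0],[0,0,0],[0,0,0],[0,0,0],[0,0,0]], "jaw": [1,1,1,1,1]}}

```text
time_s: 13.0
eef_pos: [0.4208, 0.1184, 0.0052]
eef_rot: [-0.0, 0.709, 0.705, -0.0]
wrist_force: [0.2, 0.8, -0.3]
opening: 0.997
grasp_force: 0.0
```

Request:
{"op": "arm_command", "data": {"dp": [[0,0,0],[0,0,0],[0,0,0],[0,0,0]], "turn": [[0,0,0],[0,0,0],[0,0,0],[0,0,0]], "jaw": [0.5,0.5,0.5,0.5]}}

```text
time_s: 13.5
eef_pos: [0.422, 0.1181, 0.0073]
eef_rot: [0.001, 0.709, 0.705, 0.001]
wrist_force: [-2.0, -0.7, 11.1]
opening: 0.595
grasp_force: 60.2
```

Request:
{"op": "arm_command", "data": {"dp": [[0,0,-0.15],[0,0,-0.35],[0.1,0.2,-0.4],[0.2,0.4,-0.4],[0.3,0.605,-0.4]], "turn": [[0,0,0],[0,0,0],[0,0,0],[0,0,0],[0,0,0]], "jaw": [0.5,0.5,0.5,0.5,0.5]}}

```text
time_s: 14.12
eef_pos: [0.5747, 0.1931, 0.1075]
eef_rot: [0.001, 0.709, 0.705, 0.001]
wrist_force: [0.7, 0.3, 0.6]
opening: 0.593
grasp_force: 62.4
```

Request:
{"op": "arm_command", "data": {"dp": [[0,0,0],[0,0,0]], "turn": [[0,0,0],[0,0,0]], "jaw": [0.5,0.5]}}

```text
time_s: 14.38
eef_pos: [0.5717, 0.1921, 0.1055]
eef_rot: [-0.0, 0.709, 0.705, -0.0]
wrist_force: [-0.4, -0.3, -0.4]
opening: 0.591
grasp_force: 62.5
```

```bash
python3 -c "
from h import *
im=camera('wrist');cv2.imwrite('pics/w4.png',im)
go(.574,.194,.0093,np.pi/2)"
```

```text
psi 89.7 dp [0.008 0.011 0.385] turn [-0.002  0.    -0.01 ] pos [0.5714 0.1919 0.1056]
```

View pics/w4.png

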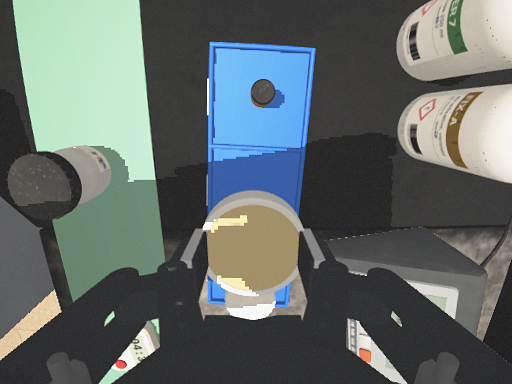

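The dish is held level at (254,240). The vial stands in its cell at (263,92).

```bash
python3 -c "
from h import *
o=get_obs();print(onplane('wrist',(253.5,247),.116,o).round(4),o['eef_pos'].round(4))"
```

```text
[0.5727 0.1935 0.116 ] [0.5714 0.1919 0.1056]
```

Request:
{"op": "arm_command", "data": {"dp": [[0.006,0.008,0.2],[0.006,0.008,0.32],[0.006,0.008,0.37],[0.006,0.008,0.378],[0.006,0.008,0.378]], "turn": [[0,0,0],[0,0,0],[0,0,0],[0,0,0],[0,0,0]], "jaw": [0.5,0.5,0.5,0.5,0.5]}}

```text
time_s: 15.05
eef_pos: [0.5754, 0.1937, 0.0126]
eef_rot: [0.001, 0.709, 0.705, 0.001]
wrist_force: [-0.6, 0.5, 0.1]
opening: 0.595
grasp_force: 62.5
```

Request:
{"op": "arm_command", "data": {"dp": [[0,0,0.004],[0,0,0.004]], "turn": [[0,0,0],[0,0,0]], "jaw": [0.5,0.5]}}

```text
time_s: 15.3
eef_pos: [0.575, 0.1938, 0.0109]
eef_rot: [0.0, 0.709, 0.705, 0.001]
wrist_force: [0.2, -0.6, -0.7]
opening: 0.591
grasp_force: 62.5
```

Request:
{"op": "arm_command", "data": {"dp": [[0,0,0.006],[0,0,0.006]], "turn": [[0,0,0],[0,0,0]], "jaw": [0.5,0.5]}}

```text
time_s: 15.55
eef_pos: [0.5749, 0.1938, 0.0095]
eef_rot: [0.0, 0.709, 0.705, 0.0]
wrist_force: [-2.8, -1.2, 5.0]
opening: 0.593
grasp_force: 63.3
```

Request:
{"op": "arm_command", "data": {"dp": [[0,0,0],[0,0,0],[0,0,0],[0,0,0]], "turn": [[0,0,0],[0,0,0],[0,0,0],[0,0,0]], "jaw": [0.65,0.72,0.8,0.8]}}

```text
time_s: 16.05
eef_pos: [0.5743, 0.1937, 0.0084]
eef_rot: [-0.0, 0.709, 0.705, -0.0]
wrist_force: [-0.1, -0.7, -0.5]
opening: 0.799
grasp_force: 0.0
```

Request:
{"op": "arm_command", "data": {"dp": [[0,0,-0.1],[0,0,-0.3],[0,0,-0.5],[0,0,-0.55],[0,0,-0.55]], "turn": [[0,0,0],[0,0,0],[0,0,0],[0,0,0],[0,0,0]], "jaw": [0.8,0.8,1,1,1]}}

```text
time_s: 16.68
eef_pos: [0.5748, 0.1938, 0.1467]
eef_rot: [0.001, 0.709, 0.705, 0.001]
wrist_force: [-0.1, -0.3, -0.2]
opening: 1.001
grasp_force: 0.0
```

```bash
python3 -c "
from h import *
go(.4143,.2129,.15,np.pi/2)"
```

```text
psi 89.7 dp [ 0.073 -0.642 -0.014] turn [ 0.003 -0.    -0.01 ] pos [0.5748 0.1938 0.1467]
```

Request:
{"op": "arm_command", "data": {"dp": [[0.02,-0.2,0],[0.04,-0.4,0],[0.075,-0.6,0],[0.075,-0.64,0],[0.075,-0.64,0]], "turn": [[0,0,0],[0,0,0],[0,0,0],[0,0,0],[0,0,0]], "jaw": [1,1,1,1,1]}}

```text
time_s: 17.3
eef_pos: [0.4138, 0.2132, 0.145]
eef_rot: [-0.0, 0.709, 0.705, -0.001]
wrist_force: [0.5, -0.8, 0.5]
opening: 0.996
grasp_force: 0.0
```

```bash
python3 -c "
from h import *
o=get_obs();im=camera('wrist');cv2.imwrite('pics/w5.png',im)
hsv=cv2.cvtColor(im,cv2.COLOR_BGR2HSV).astype(int)
m=hsv[...,2]<80;m[:130]=0;m[260:]=0;m[:,:212]=0;m[:,295:]=0
m=cv2.morphologyEx(m.astype(np.uint8),cv2.MORPH_OPEN,np.ones((9,9)))
n,l,s,c=cv2.connectedComponentsWithStats(m)
for i in range(1,n): print(s[i],c[i],onplane('wrist',c[i],.068,o).round(4))
go(.4143,.2129,.032,np.pi/2)"
```

```text
[ 223  167   57   57 2636] [250.99582701 195.31411229] [0.4133 0.2177 0.068 ]
psi 89.7 dp [-0.001 -0.002  0.454] turn [-0.001  0.    -0.011] pos [0.4149 0.2132 0.1455]
```

View pics/w5.png

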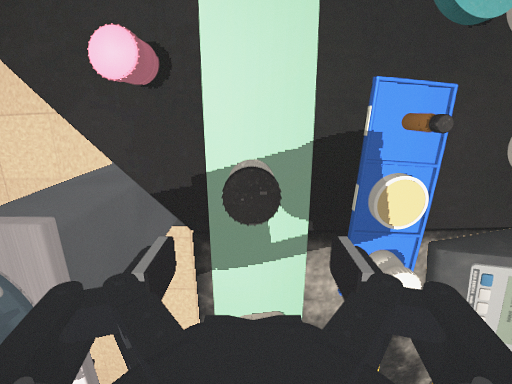

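The black cap is at (251,195), centred to within a few mm. The dish (399,201), vial and white jar sit in the blue tray.

Request:
{"op": "arm_command", "data": {"dp": [[0.01,0,0.2],[0.01,0,0.35],[0.01,0,0.44],[0.01,0,0.45],[0.01,0,0.45]], "turn": [[0,0,0],[0,0,0],[0,0,0],[0,0,0],[0,0,0]], "jaw": [1,1,1,1,1]}}

```text
time_s: 17.98
eef_pos: [0.4157, 0.2157, 0.0338]
eef_rot: [0.0, 0.709, 0.705, 0.0]
wrist_force: [0.5, -0.4, 0.1]
opening: 0.998
grasp_force: 0.0
```

Request:
{"op": "arm_command", "data": {"dp": [[0,0,0],[0,0,0],[0,0,0],[0,0,0]], "turn": [[0,0,0],[0,0,0],[0,0,0],[0,0,0]], "jaw": [0.45,0.45,0.45,0.45]}}

```text
time_s: 18.48
eef_pos: [0.4154, 0.2162, 0.0349]
eef_rot: [0.001, 0.709, 0.705, 0.001]
wrist_force: [-1.3, -0.4, 5.6]
opening: 0.598
grasp_force: 61.1
```

Request:
{"op": "arm_command", "data": {"dp": [[0,0,-0.15],[0,0,-0.35],[0,0,-0.5],[0,0,-0.5]], "turn": [[0,0,0],[0,0,0],[0,0,0],[0,0,0]], "jaw": [0.45,0.45,0.45,0.45]}}

```text
time_s: 18.98
eef_pos: [0.4171, 0.2165, 0.1625]
eef_rot: [0.002, 0.709, 0.705, 0.004]
wrist_force: [0.4, -0.1, -0.6]
opening: 0.596
grasp_force: 62.3
```

```bash
python3 -c "
from h import *
go(.5505,-.040,.16,np.pi/2)"
```

```text
psi 89.7 dp [-1.023  0.539  0.012] turn [ 0.015 -0.004 -0.01 ] pos [0.4171 0.2165 0.1625]
```

Request:
{"op": "arm_command", "data": {"dp": [[-0.2,0.1,0],[-0.4,0.2,0],[-0.6,0.3,0],[-0.8,0.42,0],[-1,0.53,0]], "turn": [[0,0,0],[0,0,0],[0,0,0],[0,0,0],[0,0,0]], "jaw": [0.45,0.45,0.45,0.45,0.45]}}

```text
time_s: 19.6
eef_pos: [0.5458, -0.0365, 0.1576]
eef_rot: [-0.0, 0.709, 0.705, -0.0]
wrist_force: [1.6, 0.2, -0.8]
opening: 0.596
grasp_force: 62.4
```

Request:
{"op": "arm_command", "data": {"dp": [[-0.02,0.01,0],[-0.02,0.01,0],[-0.02,0.01,0]], "turn": [[0,0,0],[0,0,0],[0,0,0]], "jaw": [0.45,0.45,0.45]}}

```text
time_s: 19.98
eef_pos: [0.5471, -0.0385, 0.1579]
eef_rot: [-0.001, 0.709, 0.706, -0.0]
wrist_force: [-0.7, -0.4, -0.7]
opening: 0.595
grasp_force: 62.4
```

```bash
python3 -c "
from h import *
go(.5505,-.040,.0385,np.pi/2)"
```

```text
psi 89.8 dp [-0.006  0.014  0.478] turn [-0.003 -0.001 -0.008] pos [ 0.5471 -0.0385  0.1579]
```

Request:
{"op": "arm_command", "data": {"dp": [[-0.005,0.01,0.2],[-0.005,0.01,0.38],[-0.005,0.01,0.46],[-0.005,0.01,0.478],[-0.005,0.01,0.478]], "turn": [[0,0,0],[0,0,0],[0,0,0],[0,0,0],[0,0,0]], "jaw": [0.45,0.45,0.45,0.45,0.45]}}

```text
time_s: 20.6
eef_pos: [0.5508, -0.0405, 0.0397]
eef_rot: [0.0, 0.709, 0.706, 0.0]
wrist_force: [0.9, -1.3, 0.2]
opening: 0.598
grasp_force: 62.5
```

Request:
{"op": "arm_command", "data": {"dp": [[0,0,0.004],[0,0,0.006],[0,0,0.006]], "turn": [[0,0,0],[0,0,0],[0,0,0]], "jaw": [0.45,0.45,0.45]}}

```text
time_s: 20.98
eef_pos: [0.5509, -0.0413, 0.0381]
eef_rot: [0.0, 0.709, 0.705, 0.0]
wrist_force: [0.2, -0.2, 0.2]
opening: 0.596
grasp_force: 62.5
```

Request:
{"op": "arm_command", "data": {"dp": [[0,0,0.004],[0,0,0.006],[0,0,0.006]], "turn": [[0,0,0],[0,0,0],[0,0,0]], "jaw": [0.45,0.45,0.45]}}

```text
time_s: 21.35
eef_pos: [0.5509, -0.0414, 0.0369]
eef_rot: [0.0, 0.709, 0.705, 0.0]
wrist_force: [-2.2, 0.9, 7.5]
opening: 0.598
grasp_force: 63.0
```

Request:
{"op": "arm_command", "data": {"dp": [[0,0,0],[0,0,0],[0,0,0],[0,0,0]], "turn": [[0,0,0],[0,0,0],[0,0,0],[0,0,0]], "jaw": [0.7,0.9,0.9,0.9]}}

```text
time_s: 21.85
eef_pos: [0.5505, -0.0412, 0.0359]
eef_rot: [-0.0, 0.709, 0.705, -0.0]
wrist_force: [-0.9, 0.5, -0.0]
opening: 0.9
grasp_force: 0.0
```

Request:
{"op": "arm_command", "data": {"dp": [[0,0,-0.15],[0,0,-0.35],[0,0,-0.5],[0,0,-0.5]], "turn": [[0,0,0],[0,0,0],[0,0,0],[0,0,0]], "jaw": [0.9,0.9,1,1]}}

```text
time_s: 22.35
eef_pos: [0.5531, -0.0418, 0.1649]
eef_rot: [0.003, 0.709, 0.705, 0.002]
wrist_force: [-0.0, -0.4, -0.9]
opening: 1.001
grasp_force: 0.0
```

```bash
python3 -c "
from h import *
go(.4305,-.3358,.15,np.pi/2)"
```

```text
psi 89.7 dp [-1.178 -0.485  0.058] turn [ 0.014  0.004 -0.01 ] pos [ 0.5531 -0.0418  0.1649]
```

Request:
{"op": "arm_command", "data": {"dp": [[-0.2,-0.09,0],[-0.4,-0.17,0],[-0.6,-0.26,0],[-0.8,-0.35,0],[-1,-0.42,0]], "turn": [[0,0,0],[0,0,0],[0,0,0],[0,0,0],[0,0,0]], "jaw": [1,1,1,1,1]}}

```text
time_s: 22.98
eef_pos: [0.4427, -0.2915, 0.1597]
eef_rot: [-0.001, 0.709, 0.705, 0.0]
wrist_force: [0.1, -0.7, 0.3]
opening: 0.997
grasp_force: 0.0
```

Request:
{"op": "arm_command", "data": {"dp": [[-0.18,-0.065,0.05],[-0.18,-0.065,0.05],[-0.18,-0.065,0.05]], "turn": [[0,0,0],[0,0,0],[0,0,0]], "jaw": [1,1,1]}}

```text
time_s: 23.35
eef_pos: [0.4273, -0.3346, 0.1474]
eef_rot: [-0.001, 0.709, 0.705, 0.0]
wrist_force: [-0.3, 0.1, -0.3]
opening: 1.003
grasp_force: 0.0
```

```bash
python3 -c "
from h import *
o=get_obs();im=camera('wrist')
hsv=cv2.cvtColor(im,cv2.COLOR_BGR2HSV).astype(int)
m=(abs(hsv[...,0]-106)<14)&(hsv[...,1]>70);m[:100]=0;m[280:]=0;m[:,:200]=0;m[:,310:]=0
n,l,s,c=cv2.connectedComponentsWithStats(m.astype(np.uint8))
for i in range(1,n):
  if s[i][4]>300: print(s[i],c[i],onplane('wrist',c[i],.056,o).round(4))
go(.4305,-.3358,.026,np.pi/2)"
```

```text
[ 232  174   47   44 1520] [255.20986842 196.49210526] [ 0.4305 -0.3354  0.056 ]
psi 89.7 dp [-0.007  0.011  0.487] turn [-0.001 -0.003 -0.009] pos [ 0.4278 -0.3343  0.1478]
```

Request:
{"op": "arm_command", "data": {"dp": [[-0.003,0.007,0.2],[-0.003,0.007,0.38],[-0.003,0.007,0.47],[-0.003,0.007,0.487],[-0.003,0.007,0.487]], "turn": [[0,0,0],[0,0,0],[0,0,0],[0,0,0],[0,0,0]], "jaw": [1,1,1,1,1]}}

```text
time_s: 24.02
eef_pos: [0.4303, -0.3359, 0.0275]
eef_rot: [0.0, 0.709, 0.706, -0.0]
wrist_force: [0.2, -0.6, -0.4]
opening: 1.001
grasp_force: 0.0
```

Request:
{"op": "arm_command", "data": {"dp": [[0,0,0],[0,0,0],[0,0,0],[0,0,0],[0,0,0]], "turn": [[0,0,0],[0,0,0],[0,0,0],[0,0,0],[0,0,0]], "jaw": [0.35,0.35,0.35,0.35,0.35]}}

```text
time_s: 24.65
eef_pos: [0.43, -0.337, 0.0281]
eef_rot: [0.001, 0.709, 0.705, -0.0]
wrist_force: [-1.6, 1.2, 5.6]
opening: 0.497
grasp_force: 60.0
```

Request:
{"op": "arm_command", "data": {"dp": [[0,0,-0.15],[0,0,-0.35],[0,0,-0.5],[0,0,-0.5]], "turn": [[0,0,0],[0,0,0],[0,0,0],[0,0,0]], "jaw": [0.35,0.35,0.35,0.35]}}

```text
time_s: 25.15
eef_pos: [0.4312, -0.3384, 0.1559]
eef_rot: [0.004, 0.709, 0.705, -0.0]
wrist_force: [-0.4, 0.2, -0.7]
opening: 0.496
grasp_force: 61.0
```

```bash
python3 -c "
from h import *
go(.5523,-.124,.152,np.pi/2)"
```

```text
psi 89.7 dp [0.86  0.48  0.013] turn [ 0.01   0.012 -0.011] pos [ 0.4312 -0.3384  0.1559]
```

Request:
{"op": "arm_command", "data": {"dp": [[0.18,0.1,0],[0.36,0.2,0],[0.54,0.3,0],[0.72,0.4,0],[0.86,0.48,0]], "turn": [[0,0,0],[0,0,0],[0,0,0],[0,0,0],[0,0,0]], "jaw": [0.35,0.35,0.35,0.35,0.35]}}

```text
time_s: 25.78
eef_pos: [0.5506, -0.1198, 0.1506]
eef_rot: [-0.001, 0.709, 0.705, -0.0]
wrist_force: [-0.6, -0.3, -0.8]
opening: 0.497
grasp_force: 60.9
```

Request:
{"op": "arm_command", "data": {"dp": [[0,0,0],[0,0,0],[0,0,0]], "turn": [[0,0,0],[0,0,0],[0,0,0]], "jaw": [0.35,0.35,0.35]}}

```text
time_s: 26.15
eef_pos: [0.55, -0.1229, 0.1513]
eef_rot: [-0.0, 0.71, 0.705, -0.0]
wrist_force: [-0.0, 0.2, 0.5]
opening: 0.491
grasp_force: 61.0
```

```bash
python3 -c "
from h import *
go(.5523,-.124,.032,np.pi/2)"
```

```text
psi 89.6 dp [-0.004  0.01   0.477] turn [-0.002 -0.    -0.013] pos [ 0.55   -0.1229  0.1513]
```

Request:
{"op": "arm_command", "data": {"dp": [[0,0.006,0.2],[0,0.006,0.38],[0,0.006,0.46],[0,0.006,0.477],[0,0.006,0.477]], "turn": [[0,0,0],[0,0,0],[0,0,0],[0,0,0],[0,0,0]], "jaw": [0.35,0.35,0.35,0.35,0.35]}}

```text
time_s: 26.78
eef_pos: [0.5524, -0.1228, 0.0331]
eef_rot: [0.0, 0.709, 0.705, 0.0]
wrist_force: [-0.3, -0.0, 0.8]
opening: 0.497
grasp_force: 61.0
```

Request:
{"op": "arm_command", "data": {"dp": [[0,0,0.004],[0,0,0.007],[0,0,0.007]], "turn": [[0,0,0],[0,0,0],[0,0,0]], "jaw": [0.35,0.35,0.35]}}

```text
time_s: 27.15
eef_pos: [0.5525, -0.122, 0.0313]
eef_rot: [0.0, 0.709, 0.705, 0.0]
wrist_force: [-0.5, -0.6, 0.2]
opening: 0.496
grasp_force: 61.0
```

Request:
{"op": "arm_command", "data": {"dp": [[0,0,0.004],[0,0,0.006],[0,0,0.006]], "turn": [[0,0,0],[0,0,0],[0,0,0]], "jaw": [0.35,0.35,0.35]}}

```text
time_s: 27.52
eef_pos: [0.5524, -0.122, 0.0301]
eef_rot: [0.0, 0.709, 0.705, 0.0]
wrist_force: [-2.9, 0.5, 5.7]
opening: 0.491
grasp_force: 61.6
```

Request:
{"op": "arm_command", "data": {"dp": [[0,0,0],[0,0,0],[0,0,0],[0,0,0]], "turn": [[0,0,0],[0,0,0],[0,0,0],[0,0,0]], "jaw": [0.6,0.8,0.8,0.8]}}

```text
time_s: 28.02
eef_pos: [0.5521, -0.1219, 0.0292]
eef_rot: [-0.0, 0.709, 0.705, -0.0]
wrist_force: [-0.5, 0.3, -0.2]
opening: 0.799
grasp_force: 0.0
```

Request:
{"op": "arm_command", "data": {"dp": [[0,0,-0.15],[0,0,-0.35],[0,0,-0.55],[0,0,-0.7],[0,0,-0.7]], "turn": [[0,0,0],[0,0,0],[0,0,0],[0,0,0],[0,0,0]], "jaw": [0.8,0.8,1,1,1]}}

```text
time_s: 28.65
eef_pos: [0.5543, -0.1229, 0.2083]
eef_rot: [0.004, 0.709, 0.705, 0.001]
wrist_force: [-0.1, -0.8, 0.2]
opening: 1.005
grasp_force: 0.0
```

Request:
{"op": "arm_command", "data": {"dp": [[-0.2,-0.2,0],[-0.4,-0.4,0],[-0.6,-0.5,0],[-0.8,-0.5,0],[-1,-0.5,0]], "turn": [[0,0,0],[0,0,0],[0,0,0],[0,0,0],[0,0,0]], "jaw": [1,1,1,1,1]}}

```text
time_s: 29.28
eef_pos: [0.4245, -0.3728, 0.2031]
eef_rot: [-0.001, 0.71, 0.705, 0.0]
wrist_force: [1.3, -0.4, -0.5]
opening: 1.0
grasp_force: 0.0
```

```bash
python3 -c "
from h import *
t=camera('top')[120:230,110:400];s=camera('side')[130:300,200:350]
cv2.imwrite('pics/end.png',np.vstack([cv2.resize(t,(600,228),interpolation=cv2.INTER_CUBIC),cv2.resize(s,(328,372),interpolation=cv2.INTER_CUBIC) if 0 else np.hstack([cv2.resize(s,(328,372),interpolation=cv2.INTER_CUBIC),np.zeros((372,272,3),np.uint8)])]))"
```

```text
(no output)
```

View pics/end.png

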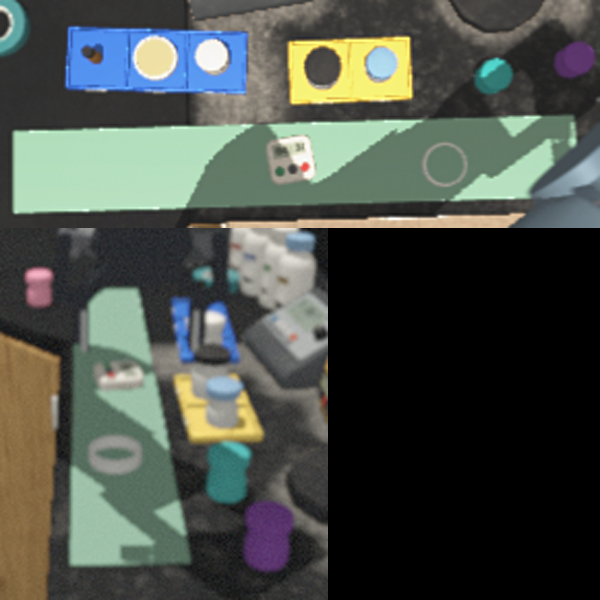

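All five items stand upright in their own cells: vial (92,54), dish (155,58) and white jar (212,55) in the blue tray, black jar (322,67) and blue jar (381,64) in the yellow tray. The timer and the empty dish have not moved, and the gripper is clear of everything.

```bash
python3 -c "
from bench import *
print(hand_in())"
```

```text
the job is handed in; nothing more can be done
None
```

Both kits are made up and the job is handed in: the white-capped jar, vial and tan dish are in the blue tray, the blue- and black-capped jars are in the yellow tray, each upright in its own cell, and the empty dish and timer were left in place, in about 29 s of robot time.

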